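# Fetch the V-block from the packed block rack for drilling

### The arm

A 6-joint arm with a two-finger parallel gripper is mounted at the origin on the work surface. World frame = base frame: x ahead of the robot, y to its left, z up, the work surface at z = 0. Lengths are in m, angles in rad, forces in N, time in s.
With the tool pointing down it reaches from about 0.35 to 0.875 m from the base axis. Payload 4.2 kg.
Tool frame: the origin (TCP) lies midway between the tips of the shut fingers; the grasp point (between the pads) lies 19 mm behind it; z points along the fingers, y is the direction in which the jaws open and shut (so a half turn about z gives the same grasp; the last joint's range is limited). The gripper opens to 85 mm and grips with 20 to 120 N. Pads are 22 mm wide; open, the fingers measure 114 mm over their backs; the gripper's body (76 mm by 85 mm) begins 54 mm behind the grasp point. The pads swing forward as they close: fully open they stand 13 mm farther back than shut.
Start: joints at [1.373, 0.385, 0.008, 0, -1.194, -0.259], TCP at [0.276, 0.561, 0.231] pointing down, gripper open.
Joint ranges: [-3.14, 3.14], [-1.21, 2.06], [-1.07, 1.41], [-3.16, 2.05], [-2.99, -0.16], [-3.1, 3.1]. Speed limits (rad/s): [2.79, 2.79, 3.14, 3.14, 3.14, 3.14].

### API

Orientations are given as [roll, pitch, yaw] about the fixed x, y, z axes, in that order (R = Rz(yaw) Ry(pitch) Rx(roll)).
In Python, from bench import * gives the robot as it stands.
- The arm moves only by the shell command python3 -m creep 'ROWS' [OPENING] [FORCE]. ROWS is JSON, a list of rows, each a list of 4 numbers: the shift along the tool's x, y, z as a fraction of full scale, then the turn about the tool's z as a fraction of full scale. In form: [[tx, ty, tz, twist], ...]. A call has 1 to 5 rows; each row shifts and turns the commanded pose from where the row before left it, along the tool's axes as they then stand; what a row does not reach is not made up. Full scale, the value 1, is 0.5 m for a shift and pi rad for a turn. A row lasts 1/10 s, in which the tool goes at most 50 mm and 8.59 degrees, less where a joint would pass 70% of its speed; a pose out of reach is approached as far as the arm can. A call with a number of a shift or a turn outside -1 to 1 is refused whole. A call with a gripper value outside its range is refused whole. OPENING is the opening, from 0 (shut) to 1 (fully open), set as the call begins (- or left out, the last holds). The fingers move at their own pace and stop on an object; FORCE is the grip in N (left out, the last holds). Time passes only in rows, so rows that do not move let the fingers close. It gives the time, the measured TCP pose, the force and the opening at its end, in the units of the state.
- sense(): the state, without advancing time (a new reading comes with each control period).
- capture(name): name is "scene" or "top" or "wrist"; returns (picture, depth): 400x640x3 uint8, blue, green, red; 400x640 float32, m along the optical axis (not along the pixel's ray), 0 where there is no reading.
- camera_params(name): a dict with "fov_y" (degrees; the focal length in pixels is half the picture's height over the tangent of half this angle, whatever the lens; pixels are square), "cx", "cy" (the principal point, pixels), "origin" and "rotation" of the camera in the world; the wrist camera has in their place "T_tool_cam" (4x4, takes a point from camera to tool coordinates, whose origin is the TCP and whose axes are the flange's). Camera axes: x right, y down, z forward; pixel columns grow to the right and rows downward; lengths in m; the calibration is good to about 2 mm. A picture is of the moment at which its call begins: read the wrist's pose just before it. camera_params takes no time and is no camera call.
- hand_in(): hands the job in, once; it reports no verdict.
The state is a dict: "clock": time; "q": joint angles; "joint_velocities": joint speeds; "joint_torque": joint torques, N m; "position": TCP position; "tcp_rot": TCP orientation; "force": force on the tool from outside, world axes, zero at the start; "wrist_torque": the same for the moment, N m; "width": opening from 0.0 (shut) to 1.0 (fully open).
Only numpy, scipy, OpenCV 4.12 (cv2) and the standard library are available. Lean on these libraries where they do the work, as an engineer would, in place of code of your own. Each camera call takes 0.05 s, during which the arm holds its last target. There are 200 camera calls.

### The job

Three wooden blocks are packed side by side in the rack. Slide the one with the V-shaped groove lengthwise out of the row, flat on the rack board, until there is room for the fingers; then pick it up and lay it, groove up, on the drilling jig, centred between the two dark strips and lying along them. Leave the other two blocks in the rack.

Things in the scene. Friction and masses are not known exactly. Their poses are not given: they have to be found in the camera images.
- v_block: Beech block 120 mm long (its x), 50 wide (y), 40 high (z), 150 g, with a V groove (40 wide, 20 deep) along the middle of its top. Origin: centre of the underside. In one of the three places of a row of blocks that runs along y: ends flush, 1 mm gaps, x within 12 degrees of straight away from the robot. The row is open at both ends (+x, -x): pushed on its end, a block slides out either way.
- plain_block: Beech block of the same size and axes with a plain flat top, elsewhere in the row, to be left there. Origin: centre of the underside. The rack, fixed, is a 6 mm dark hardboard on the bench, 310 (along the blocks' x) by 200, the blocks lying in its middle, 95 bare at either end. A fixed dark cheek (120 long, 14 thick, top 42 above the bench) bounds each side of the row, 1.5 from the outer block.
- slot_block: Beech block of the same 120 x 50 x 40 size and axes with a narrow square-sided groove (14 wide, 20 deep) along its top, in another place of the row, to be left there. Origin: centre of the underside.
- jig: Drilling jig, fixed on the bench on the other side of the midline from the rack: plywood base 180 mm (x) by 150 (y), 12 thick; on it two dark wooden strips, each 120 long along x, 14 wide, 6 high, inner faces 80 apart. Origin: centre of the underside. The V-block goes on the base midway between the strips, its length along x (either way round), its ends level with the strips' ends.
Things that resemble listed ones, but are neither listed nor needed, are in the scene too. Leave any purple or yellow look-alike of the plain_block alone.

How it is judged:
On the way:
1. the V-block has been slid at least 25 mm out of the row, still flat on the rack board (distance of v_block from where it was at the start of the episode above 0.025 m and height (world z) of v_block below 0.012 m and angle between v_block's own z axis and vertical below 0.1 rad), for 0.2 s.
At the end, for the whole second after the job is handed in: The V-block lies at rest and released on the jig's base, groove up (within 6 degrees), within 20 mm of the middle along the strips and 17 mm across, parallel to the strips within 11 degrees; the plain and the slotted block lie flat in the rack within 35 mm of where they began (x of v_block in the frame of jig between -0.02 and 0.02 m and y of v_block in the frame of jig between -0.017 and 0.017 m and z of v_block in the frame of jig between 0.008 and 0.016 m and angle between the x axis of v_block and the x axis of jig, either way round below 0.2 rad and angle between v_block's own z axis and vertical below 0.1 rad and linear speed of v_block below 0.02 m/s and distance of each of plain_block, slot_block from where it was at the start of the episode below 0.035 m and angle between each of plain_block, slot_block's own z axis and vertical below 0.15 rad); the robot touches nothing.
It also fails if it takes over 48 s, if anything falls off the work surface, if the arm or the gripper's body presses on something with over 40 N, if the wrist force passes 120 N, or if a joint passes its speed limit or range.

## Working session

There is one attempt and no reset: what is moved stays moved. The work goes in short steps, Python scripts to look and compute and a shell command to move; the robot and the scene stay as the last step left them, time stands still between calls to the robot, and variables do not carry over. Pictures are saved under pics/ and viewed, about 8 in all and at most 12, crops included, and the job is handed in when it is done.

```bash
mkdir -p pics
cat > h.py <<'E'
from bench import *
import numpy as np, cv2
def cast(name,pts,z,cam=None):
    p=cam or camera_params(name); f=200/np.tan(np.radians(p['fov_y'])/2)
    o=np.array(p['origin']);R=np.array(p['rotation']);pts=np.atleast_2d(np.array(pts,float))
    d=np.c_[(pts[:,0]-p['cx'])/f,(pts[:,1]-p['cy'])/f,np.ones(len(pts))]@R.T
    return o+d*((z-o[2])/d[:,2])[:,None]
E
python3 - <<'E'
from h import *
s=sense();print(s['clock'],s['position'],s['tcp_rot'],s['width'])
for n in('top','scene'):
    print(n,camera_params(n))
    im,d=capture(n);cv2.imwrite(f'pics/{n}0.png',im);np.save(f'{n}_d.npy',d)
E
```

```text
0.0 [0.27539516 0.56040457 0.23024226] [ 3.13943133e+00 -7.45366335e-05 -4.56982415e-01] 1.0002164221199392
top {'fov_y': 51.84697096952184, 'cx': 319.87069088544746, 'cy': 198.57915780285938, 'origin': array([0.19527009, 0.08010288, 1.0723114 ]), 'rotation': array([-2.90959438, -0.00580428, -1.58528343])}
scene {'fov_y': 50.411228094871475, 'cx': 324.7862424418344, 'cy': 202.17170850194177, 'origin': array([0.81151955, 0.41532099, 0.9318361 ]), 'rotation': array([-2.60262928,  0.00481283,  2.31153237])}
```

```bash
sed -i "s/R=np.array(p\['rotation'\])/R=rot(p['rotation'])/" h.py
cat >> h.py <<'E'
from scipy.spatial.transform import Rotation as Ro
def rot(r): return Ro.from_euler('xyz',r).as_matrix()
E
echo
```

```text
(no output)
```

View pics/top0.png

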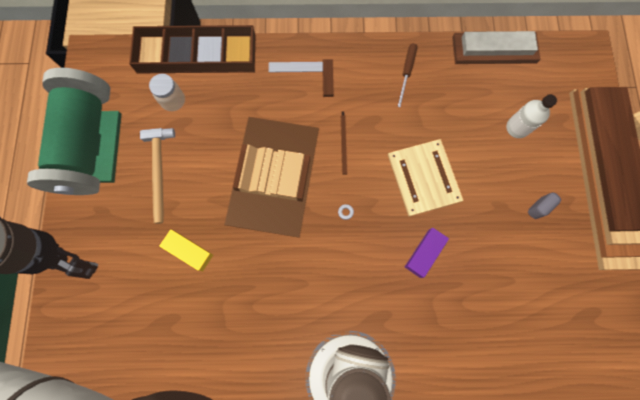

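View pics/scene0.png

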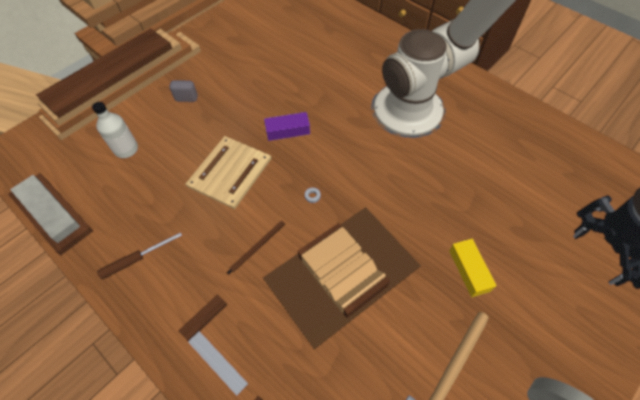

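The top view shows the rack at about (272,175) with three blocks side by side, and the jig at about (425,177). The things that could be mistaken for the V-block are the left block at (254,168), the middle one at (268,171), the right one at (288,174), and the purple (427,252) and yellow (185,250) look-alikes. I'll take close crops to choose.

Run:
```python
from h import *
a=cv2.imread('pics/top0.png')[110:240,220:325];b=cv2.imread('pics/scene0.png')[200:350,260:425]
a=cv2.resize(a,(int(105*3.8),494),interpolation=3);b=cv2.resize(b,(390,355),interpolation=3)
c=np.zeros((494,399+390,3),np.uint8);c[:,:399]=a;c[:355,399:]=b
cv2.imwrite('pics/crop1.png',c)
```

```text
(no output)
```

View pics/crop1.png

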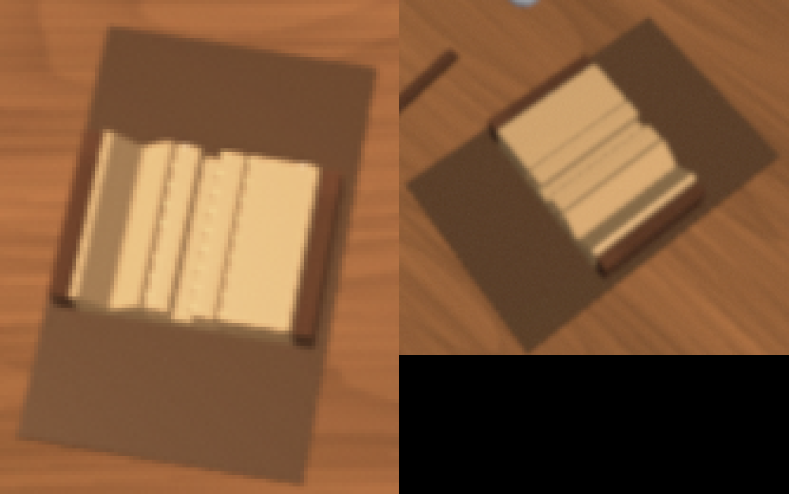

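The V-block is the left one (+y side): wide shaded groove at top pixel (254,168). The slotted block is in the middle and the plain one on the right. Next I measure the rack and the jig.

Run:
```python
from h import *
im=cv2.imread('pics/top0.png');hsv=cv2.cvtColor(im,cv2.COLOR_BGR2HSV)
# rack board corners from crop (x/3.8+220, y/3.8+110)
c=np.array([[109,27],[376,68],[302,484],[19,437]])/3.8+[220,110]
P=cast('top',c,.006);print('board',P.round(4),P.mean(0)); e=(P[0]+P[1]-P[2]-P[3])/2;print('yaw',np.degrees(np.arctan2(e[1],e[0])),np.linalg.norm(e))
# beech masks
m=cv2.inRange(hsv,(10,60,150),(28,150,255))
for nm,(x0,y0,x1,y1),z in(('blocks',(225,130,320,215),.046),('jig',(375,130,475,225),.012)):
    r=np.zeros_like(m);r[y0:y1,x0:x1]=m[y0:y1,x0:x1];r=cv2.morphologyEx(r,cv2.MORPH_CLOSE,np.ones((9,9)))
    k=max(cv2.findContours(r,0,1)[0],key=cv2.contourArea)
    W=cast('top',k[:,0],z)[:,:2].astype(np.float32);print(nm,len(k),cv2.minAreaRect(W),cv2.boundingRect(k))
# strips
h=np.zeros_like(m);h[150:205,395:455]=(hsv[150:205,395:455,2]<110)*255
for k in cv2.findContours(h,0,1)[0]:
    if cv2.contourArea(k)>40: print('strip',cv2.minAreaRect(cast('top',k[:,0],.018)[:,:2].astype(np.float32)))
# slot_line & blocks ends from crop pixels
q=np.array([[104,131],[318,163],[293,332],[70,306]])/3.8+[220,110]
print(cast('top',q,.046).round(4))
```

```text
board [[0.6833 0.2655 0.006 ]
 [0.6487 0.0699 0.006 ]
 [0.344  0.1249 0.006 ]
 [0.3792 0.3198 0.006 ]] [0.51379345 0.19502828 0.006     ]
yaw -10.175009073812328 0.3092351833453078
blocks 200 ((0.5129569172859192, 0.19722703099250793), (0.15401418507099152, 0.1276998072862625), 79.88941192626953) (238, 144, 66, 54)
jig 235 ((0.5033080577850342, -0.21176427602767944), (0.18793796002864838, 0.15970751643180847), 14.856683731079102) (387, 138, 77, 79)
[[0.587  0.2601 0.046 ]
 [0.5617 0.1114 0.046 ]
 [0.4416 0.129  0.046 ]
 [0.4617 0.2798 0.046 ]]
```

```bash
cat > go.py <<'E'
# python3 go.py x y z yawdeg : prints tool-frame shift (fractions) after twist, and twist fraction
import sys; from h import *
x,y,z,w=map(float,sys.argv[1:]); s=sense(); yaw=s['tcp_rot'][2]
t=-(np.radians(w)-yaw+np.pi)%(2*np.pi)-np.pi
t=-(((np.radians(w)-yaw)+np.pi)%(2*np.pi)-np.pi)
d=np.array([x,y,z])-s['position']
print('clock',s['clock'],'twist',t/np.pi)
print('now-frame',(rot(s['tcp_rot']).T@d/.5).round(4),'after twist',(rot([np.pi,0,np.radians(w)]).T@d/.5).round(4))
E
python3 -m creep '[[0,0,0,-0.045],[0,0,0,-0.045],[0,0,0,0]]' 0 40; python3 go.py 0.425 0.263 0.10 -10.1
```

```text
clock: 0.4
position: [0.2755, 0.5606, 0.2307]
tcp_rot: [3.14, 0.0, -0.174]
force: [-0.3, 0.1, -0.1]
width: 0.514
clock 0.4 twist 0.0006019996844972987
now-frame [0.3978 0.534  0.2619] after twist [0.3988 0.5336 0.2614]
```

```bash
python3 -m creep '[[0.05,0.067,0.03,0],[0.05,0.067,0.03,0],[0.05,0.067,0.03,0],[0.05,0.067,0.03,0],[0.05,0.067,0.03,0]]' >/dev/null; python3 -m creep '[[0.05,0.067,0.03,0],[0.05,0.067,0.03,0],[0.05,0.067,0.03,0],[0,0,0,0],[0,0,0,0]]'; python3 go.py 0.425 0.263 0.012 -10.1
python3 - <<'E'
from h import *
im,d=capture('wrist');cv2.imwrite('pics/w1.png',im)
im,d=capture('top');cv2.imwrite('pics/t1.png',im)
print(camera_params('wrist'))
E
```

```text
clock: 1.4
position: [0.4266, 0.2614, 0.111]
tcp_rot: [3.141, 0.0, -0.178]
force: [0.7, 0.0, 0.4]
width: 0.003
clock 1.4 twist -0.0006615848420690999
now-frame [-0.0036 -0.0027  0.1981] after twist [-0.0037 -0.0026  0.1981]
{'fov_y': 58.94406287065743, 'cx': 320.0197549923265, 'cy': 197.61551441095472, 'T_tool_cam': array([[ 8.43768335e-04, -9.61734200e-01, -2.73982876e-01,
         6.92470692e-02],
       [ 9.99999644e-01,  8.08302187e-04,  2.42336962e-04,
        -1.22191871e-03],
       [-1.16027867e-05, -2.73982983e-01,  9.61734540e-01,
        -1.42930378e-01],
       [ 0.00000000e+00,  0.00000000e+00,  0.00000000e+00,
         1.00000000e+00]])}
```

View pics/w1.png

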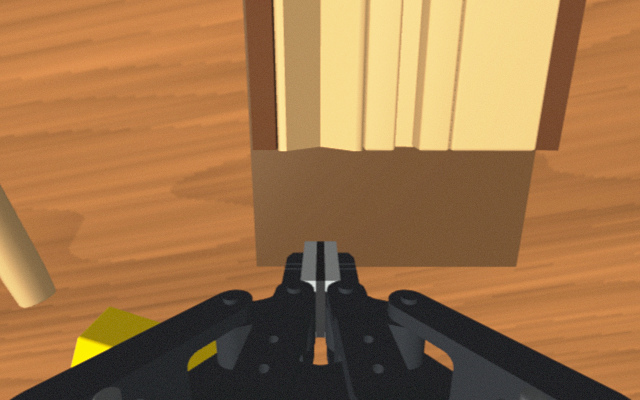

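Wrist view: the V-block spans columns 277–362 with its near end at row 150, and the finger tips at column 320 line up with its middle. I'll go down, then push.

```bash
python3 - <<'E'
from h import *
s=sense();p=camera_params('wrist');R=rot(s['tcp_rot']);T=p['T_tool_cam']
c=dict(p,origin=s['position']+R@T[:3,3],rotation=Ro.from_matrix(R@T[:3,:3]).as_euler('xyz'))
E=cast('',[[277,151],[362,151],[535,150]],.046,c);B=cast('',[[258,266],[517,266]],.006,c)
f=lambda P:((P-s['position'])@R)[:,:2].round(4)
print('ends in tool xy',f(E),'board edge',f(B))
E
python3 -m creep '[[0,0,0.066,0],[0,0,0.066,0],[0,0,0.064,0],[0,0,0,0]]'
```

```text
ends in tool xy [[ 0.0384 -0.0266]
 [ 0.0385  0.0236]
 [ 0.0392  0.1257]] board edge [[-0.0566 -0.0491]
 [-0.0564  0.1511]]
clock: 1.9
position: [0.4239, 0.2615, 0.0103]
tcp_rot: [3.135, 0.004, -0.174]
force: [-1.1, -1.7, 0.0]
width: -0.0
```

```bash
python3 -m creep '[[0.02,-0.003,0,0],[0.02,0,0,0],[0.02,0,0,0],[0.02,0,0,0],[0.02,0,0,0]]'; python3 -m creep '[[0.02,0,0,0],[0.02,0,0,0],[0.02,0,0,0],[0.02,0,0,0],[0.02,0,0,0]]';  python3 -m creep '[[0.02,0,0,0],[0.01,0,0,0],[0,0,0,0],[0,0,0,0]]'
python3 - <<'E'
from h import *
im,d=capture('wrist');cv2.imwrite('pics/w2.png',im)
E
```

```text
clock: 2.4
position: [0.4768, 0.2552, 0.0143]
tcp_rot: [-3.14, -0.001, -0.175]
force: [-2.9, 1.6, 2.7]
width: -0.004
clock: 2.9
position: [0.5257, 0.2461, 0.0132]
tcp_rot: [3.141, 0.0, -0.174]
force: [-2.8, 0.7, 2.4]
width: -0.004
clock: 3.3
position: [0.54, 0.2439, 0.0132]
tcp_rot: [-3.141, -0.0, -0.174]
force: [-0.7, 0.0, 0.2]
width: -0.005
```

View pics/w2.png

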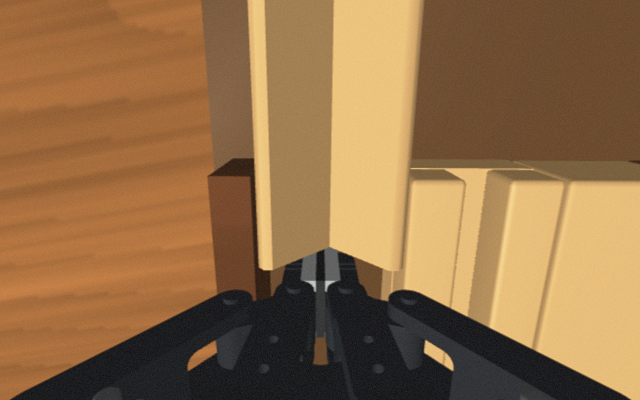

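The V-block has slid out well past the row's far end (row 170) and is still flat and straight; the neighbours have stayed in place. Its near end is at (263,268)–(403,268).

```bash
cat >> h.py <<'E'
def wcam():
    s=sense();p=camera_params('wrist');R=rot(s['tcp_rot']);T=p['T_tool_cam']
    return s,R,dict(p,origin=s['position']+R@T[:3,3],rotation=Ro.from_matrix(R@T[:3,:3]).as_euler('xyz'))
E
python3 - <<'E'
from h import *
s,R,c=wcam()
E=cast('',[[263,268],[403,268],[440,172],[245,165],[252,20],[418,20]],.046,c)
print(((E-s['position'])@R)[:,:2].round(4)); 
im,d=capture('top')
hsv=cv2.cvtColor(im,cv2.COLOR_BGR2HSV);cv2.imwrite('pics/t2.png',im)
E
python3 -m creep '[[-0.01,0,0,0],[0,0,-0.08,0],[0,0,-0.08,0],[0,0,-0.04,0],[0,0,0,0]]' 1; python3 -m creep '[[0,0,0,0],[0,0,0,0]]'
```

```text
[[ 0.0127 -0.0207]
 [ 0.0128  0.0273]
 [ 0.0463  0.0369]
 [ 0.0485 -0.0249]
 [ 0.0902 -0.0205]
 [ 0.0902  0.0265]]
clock: 3.9
position: [0.5362, 0.2463, 0.1173]
tcp_rot: [-3.136, -0.006, -0.173]
force: [-0.1, 0.2, -0.3]
width: 0.845
clock: 4.1
position: [0.5337, 0.2443, 0.1119]
tcp_rot: [3.14, 0.002, -0.174]
force: [0.5, 0.7, 1.3]
width: 0.999
```

```bash
python3 go.py 0.6143 0.2275 0.013 -9.97
```

```text
clock 4.1 twist -2.8960443586908776e-05
now-frame [0.165  0.0047 0.1975] after twist [0.1646 0.0051 0.1979]
```

```bash
python3 -m creep '[[0.082,0.0025,0,0],[0.082,0.0025,0,0],[0,0,0,0],[0,0,0.05,0],[0,0,0,0]]'; python3 go.py 0.6143 0.2275 0.013 -9.97; python3 -c "
from h import *
im,d=capture('wrist');cv2.imwrite('pics/w3.png',im)"
```

```text
clock: 4.6
position: [0.6119, 0.2264, 0.0832]
tcp_rot: [3.136, 0.008, -0.176]
force: [-0.5, 0.1, -0.5]
width: 1.001
clock 4.6 twist -0.0005442649669115222
now-frame [ 0.0056 -0.0039  0.1403] after twist [ 0.0044 -0.003   0.1404]
```

View pics/w3.png

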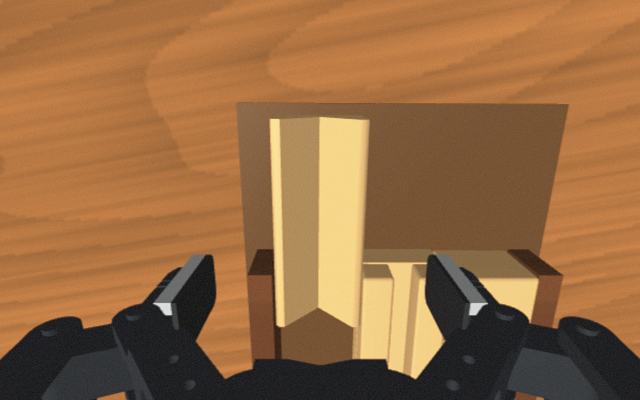

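Run:
```python
from h import *
s,R,c=wcam()
E=cast('',[[272,120],[368,122],[278,325],[357,325],[380,264],[530,277]],.046,c)
print(((E-s['position'])@R)[:,:2].round(4))
```

```text
[[ 0.058  -0.0253]
 [ 0.0571  0.023 ]
 [-0.0618 -0.0262]
 [-0.0619  0.021 ]
 [-0.0218  0.0328]
 [-0.0301  0.1194]]
```

Centred within about 2 mm, and the row's end lies over 20 mm behind the pads. I'll go down and grip.

```bash
python3 -m creep '[[0.004,-0.003,0.05,0],[0,0,0.05,0],[0,0,0.036,0],[0,0,0,0],[0,0,0,0]]'; python3 -m creep '[[0,0,0,0],[0,0,0,0],[0,0,0,0],[0,0,0,0],[0,0,0,0]]' 0.3 50
```

```text
clock: 5.15
position: [0.6176, 0.2296, 0.0211]
tcp_rot: [3.142, -0.001, -0.173]
force: [0.5, 0.1, 1.0]
width: 1.002
clock: 5.65
position: [0.6177, 0.2286, 0.0221]
tcp_rot: [3.141, -0.001, -0.173]
force: [-1.1, -2.3, 4.9]
width: 0.57
```

Grip sits a little high (TCP 0.022); I'll regrip 9 mm lower.

```bash
python3 -m creep '[[0,0,0,0],[0,0,0,0],[0,0,0.01,0],[0,0,0.01,0],[0,0,0,0]]' 0.9; python3 -m creep '[[0,0,0,0],[0,0,0,0],[0,0,0,0],[0,0,0,0],[0,0,0,0]]' 0.3 60;python3 -m creep '[[0,0,-0.02,0],[0,0,-0.05,0],[0,0,-0.07,0],[0,0,-0.07,0],[0,0,0,0]]'; python3 go.py 0.5033 -0.2118 0.16 14.9
```

```text
clock: 6.15
position: [0.6166, 0.2289, 0.0089]
tcp_rot: [3.14, 0.002, -0.174]
force: [-0.7, -0.1, 0.2]
width: 0.904
clock: 6.65
position: [0.6173, 0.2286, 0.0106]
tcp_rot: [3.141, 0.0, -0.174]
force: [-0.1, -3.2, 3.5]
width: 0.578
clock: 7.15
position: [0.6208, 0.2317, 0.1221]
tcp_rot: [-3.133, -0.01, -0.173]
force: [0.3, -0.0, -1.4]
width: 0.578
clock 7.15 twist -0.13781027416177496
now-frame [-0.0782  0.9135 -0.0845] after twist [-0.4552  0.7967 -0.0759]
```

```bash
python3 -m creep '[[0,0,-0.03,0],[0,0,0,-0.046],[0,0,0,-0.046],[0,0,0,-0.046],[0,0,0,0]]' >/dev/null
python3 -m creep '[[-0.045,0.079,-0.005,0],[-0.045,0.079,-0.005,0],[-0.045,0.079,-0.005,0],[-0.045,0.079,-0.005,0],[-0.045,0.079,-0.005,0]]'; python3 -m creep '[[-0.045,0.079,0,0],[-0.045,0.079,0,0],[-0.045,0.079,0,0],[-0.045,0.079,0,0],[0,0,0,0]]'
python3 - <<'E'
from h import *
im=cv2.imread('pics/top0.png');g=im[:,:,1].astype(int)
c=np.zeros(g.shape,np.uint8);c[148:208,395:460]=(g[148:208,395:460]<105)*255
pts=[]
for k in cv2.findContours(c,0,1)[0]:
    if len(k)>20: 
        W=cast('top',k[:,0],.018)[:,:2].astype(np.float32);r=cv2.minAreaRect(W);print('strip',r,cv2.boundingRect(k))
im,d=capture('wrist');cv2.imwrite('pics/w4.png',im)
E
```

```text
clock: 8.15
position: [0.5585, 0.0082, 0.1427]
tcp_rot: [-3.141, -0.0, 0.256]
force: [1.0, -0.4, -2.0]
width: 0.577
clock: 8.65
position: [0.5109, -0.17, 0.1425]
tcp_rot: [-3.141, 0.001, 0.25]
force: [-0.2, 0.3, -2.6]
width: 0.577
strip ((0.483618825674057, -0.16865932941436768), (0.10092388838529587, 0.010629517026245594), 15.064606666564941) (402, 166, 16, 36)
strip ((0.508158802986145, -0.2592201828956604), (0.10034970194101334, 0.011008873581886292), 14.921554565429688) (435, 157, 16, 35)
```

View pics/w4.png

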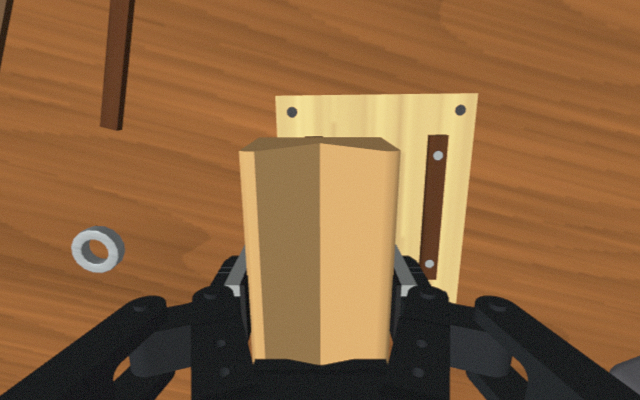

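The block is held level, groove up; the jig lies under it with its far corners at (276,96) and (478,94), and the right strip runs from (437,135) to (429,279).

Run:
```python
from h import *
s,R,c=wcam()
A=cast('',[[276,96],[478,94]],.012,c);S=cast('',[[427,135],[447,135],[438,279],[420,279]],.018,c)
print('base',A.round(4),'strip',S.round(4))
e=A[0]-A[1];u=np.array([e[1],-e[0]]);u/=np.linalg.norm(u);print('yaw',np.degrees(np.arctan2(u[1],u[0])),np.linalg.norm(e))
v=np.array([-u[1],u[0]])
print('ctr base',A.mean(0)[:2]-.09*u,'ctr strip',S.mean(0)[:2]+.047*v)
B=cast('',[[241,152],[398,150]],s['position'][2]+.033,c);B=((B-s['position'])@R).round(4);print('block far end in tool',B)
```

```text
base [[ 0.5715 -0.1179  0.012 ]
 [ 0.6103 -0.2626  0.012 ]] strip [[ 0.5725 -0.2341  0.018 ]
 [ 0.5762 -0.2485  0.018 ]
 [ 0.4612 -0.2826  0.018 ]
 [ 0.4575 -0.2679  0.018 ]]
yaw 15.018146317159765 0.1498299427313235
ctr base [ 0.50395726 -0.21358254] ctr strip [ 0.5046686  -0.21287861]
block far end in tool [[ 0.0532 -0.0258 -0.033 ]
 [ 0.0539  0.0231 -0.033 ]]
```

```bash
python3 go.py 0.510 -0.2115 0.0185 15
```

```text
clock 8.7 twist -0.0031952424278642094
now-frame [-0.0251  0.0828  0.248 ] after twist [-0.0259  0.0825  0.2481]
```

```bash
python3 -m creep '[[-0.013,0.041,0,-0.003],[-0.013,0.041,0,0],[0,0,0.08,0],[0,0,0.08,0],[0,0,0,0]]'>/dev/null;python3 -m creep '[[0,0,0,0],[0,0,0,0],[0,0,0,0]]'; python3 go.py 0.510 -0.2115 0.0185 15
```

```text
clock: 9.5
position: [0.5128, -0.2091, 0.0651]
tcp_rot: [3.14, -0.004, 0.27]
force: [0.1, 0.0, -2.0]
width: 0.576
clock 9.5 twist 0.0024566039335993375
now-frame [-0.007   0.0029  0.0931] after twist [-0.0066  0.0031  0.0931]
```

```bash
python3 -m creep '[[-0.006,0.003,0.03,0],[0,0,0.03,0],[0,0,0.02,0],[0,0,0.012,0],[0,0,0,0]]'>/dev/null;python3 -m creep '[[0,0,0,0],[0,0,0,0],[0,0,0,0]]'; python3 go.py 0.510 -0.2115 0.0175 15
```

```text
clock: 10.3
position: [0.5087, -0.2116, 0.0172]
tcp_rot: [3.141, -0.001, 0.269]
force: [0.8, 0.1, -1.7]
width: 0.576
clock 10.3 twist 0.0022471029287027973
now-frame [ 0.0026  0.0005 -0.0007] after twist [ 0.0026  0.0005 -0.0007]
```

```bash
python3 -m creep '[[0,0,0,0],[0,0,0,0],[0,0,0,0],[0,0,0,0],[0,0,0,0]]' 0.8; python3 -m creep '[[0,0,-0.02,0],[0,0,-0.06,0],[0,0,-0.08,0],[0,0,-0.08,0],[0,0,-0.08,0]]' 1;python3 -m creep '[[-0.08,0,0,0],[-0.06,0,0,0],[0,0,0,0],[0,0,0,0]]'
python3 - <<'E'
from h import *
im,d=capture('wrist');cv2.imwrite('pics/w5.png',im)
im,d=capture('scene');cv2.imwrite('pics/s5.png',im)
E
```

```text
clock: 10.8
position: [0.5086, -0.2115, 0.0169]
tcp_rot: [3.142, -0.0, 0.269]
force: [0.5, -0.2, 0.4]
width: 0.796
clock: 11.3
position: [0.5082, -0.2116, 0.1793]
tcp_rot: [3.141, -0.001, 0.269]
force: [1.3, 0.0, 0.4]
width: 1.0
clock: 11.7
position: [0.441, -0.2304, 0.1779]
tcp_rot: [3.141, -0.002, 0.268]
force: [1.0, 0.1, 0.8]
width: 1.004
```

View pics/w5.png

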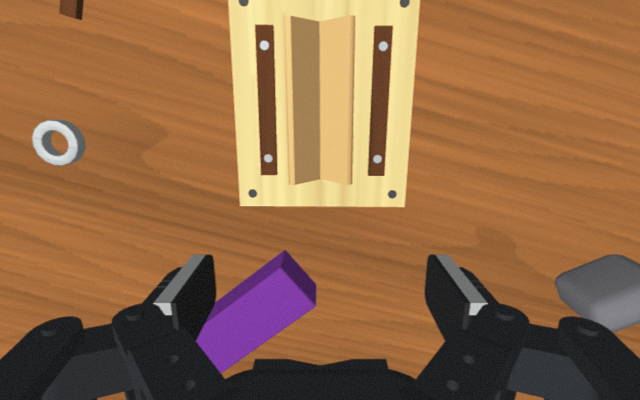

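View pics/s5.png

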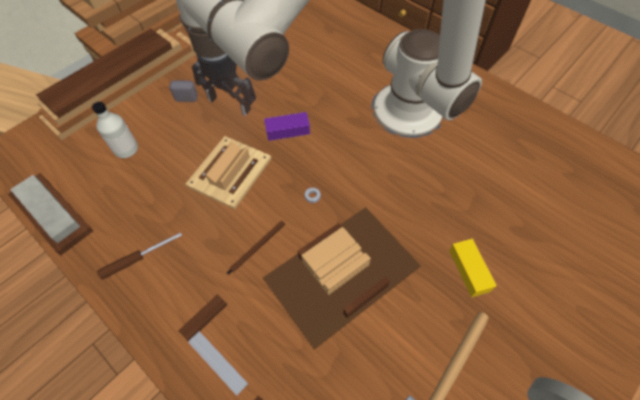

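The block lies groove up between the strips (290–353, rows 16–184; strips at 265 and 381), and the other two are still in the rack. A numeric check first, then I hand in.

Run:
```python
from h import *
s,R,c=wcam()
B=cast('',[[291,18],[354,17],[352,184],[289,184]],.052,c);S=cast('',[[256,26],[392,27],[385,176],[260,174]],.018,c)
d=(B.mean(0)-S.mean(0))@R;print('block-strips in tool xy',d[:2].round(4))
for P in(B,S):
    e=P[0]+P[1]-P[2]-P[3];print(np.degrees(np.arctan2(e[1],e[0])))
if abs(d[0])<.012 and abs(d[1])<.01: print(hand_in())
```

```text
block-strips in tool xy [-0.     -0.0016]
14.830242702649482
15.02910199465328
the job is handed in; nothing more can be done
None
```

I slid the V-block about 86 mm out of the row, flat on the rack board. Then I gripped it, laid it groove up on the drilling jig, and handed the job in at about 12 s on the clock. I regripped once, 9 mm lower, because the first grip was too high on the block.

- **Placement:** in the last wrist view the block is 0 mm off the strips' centre lengthwise and 1.6 mm off across. It is parallel to the strips within 0.2°.
- **Rest of the scene:** the scene view shows the plain and slotted blocks still in the rack, judged by eye rather than measured. The gripper was open and clear of everything.
- **Disagreement:** my first top-camera strip measurement put the jig centre about 8 mm nearer the robot than the base outline did. The wrist view agreed with the outline, so I used that. No other check failed.

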